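# Nudge the pump cover plate onto its locating pins

## Task

The pump cover plate is lying out of place on top of the pins of the gearbox pump housing. Push it sideways with the fingertips until its holes drop over the two brass locating pins and it lies flat, fully down on the housing. Only push it, never lift it, and leave the gear, spray can, cup and bearing where they stand.

Things in the scene. Friction and masses are not known exactly. Their poses are not given: they have to be found in the camera images.
- housing: Grey cast housing fixed to the bench, 132 (x) by 165 (y) mm; origin at centre of underside, z up, yaw within 0.45 rad of world. Flat top face 60 mm up; four pins stand 14 mm out of it: two brass locating pins (12 mm thick, upper half tapers to a 6 mm tip) at x, y = (28, 48), (-28, -48) mm; two dark studs (8 mm, last 4 mm tapers to 5 mm) at (28, -48), (-28, 48) mm.
- plate: Aluminium plate 112 (x) by 145 (y) by 8 mm, 0.25-0.5 kg; origin at centre of underside. 37 mm bore in the middle; four 15 mm holes matching the housing's pins. Starts level on the pin tips, 13-22 mm to housing -x, up to 20 mm in y and 0.12 rad off. Pushed at its edges it slides; within about 4 mm it drops 14 mm. Seated: origin 60 mm above housing's, axes parallel, 1.5 mm play.
- pin0 (a point): Foot of the brass locating pin at housing (+28, +48) mm, on the pin's axis at the housing's top face; its tip is 14 mm above.
- pin1 (a point): Foot of the brass locating pin at housing (-28, -48) mm, likewise.
- hole0 (a point): Centre of the plate's hole for pin0, at plate (+28, +48) mm, in the plate's underside.
- hole1 (a point): Centre of the plate's hole for pin1, at plate (-28, -48) mm, in the plate's underside.
- gear_mid (a point): Bystander: loose steel gear 79 mm across the teeth, 20 mm thick with a hub and shaft stub to 75 mm, standing on the bench beyond the housing; this point is on its axis 30 mm up.
- spray_mid (a point): Bystander: loose red and white spray can, 52 mm across, 130 mm tall, upright on the bench beyond the housing; point on its axis, 65 mm up.
- cup_mid (a point): Bystander: loose white plastic cup, 60 mm across, 50 mm tall, standing on the bench to the +y side of the housing; point on its axis, 25 mm up.
- bearing_mid (a point): Bystander: loose steel bearing ring, 52 mm across, 15 mm thick, lying on the bench to the -y side of the housing; point at its centre, 7.5 mm up.
Things that resemble listed ones, but are neither listed nor needed, are in the scene too. Several things have the shape of the housing; the one meant has the colours described above.

How it is judged:
At the end, for the whole second after the job is handed in: Both locating holes are over their brass pins (within 3.5 mm sideways), the plate's underside lies on the housing's top face within 2 mm and level within 0.03 rad, and the plate is at rest (horizontal distance between hole0 and pin0 below 0.0035 m and horizontal distance between hole1 and pin1 below 0.0035 m and z of plate in the frame of housing between 0.058 and 0.062 m and angle between plate's own z axis and vertical below 0.03 rad and linear speed of plate below 0.01 m/s and angular speed of plate below 0.1 rad/s); the robot touches nothing.
It fails at once if the plate is lifted more than 5 mm above the pin tips (z of plate in the frame of housing above 0.079 m).
It fails at once if the plate is tipped up by more than 0.25 rad (angle between plate's own z axis and vertical above 0.25 rad).
It fails at once if the plate is pushed with the arm or the gripper body instead of the fingers (contact force between the arm and plate above 5 N).
It fails at once if the gear, spray can, cup or bearing is moved more than 15 mm (distance of any of gear_mid, spray_mid, cup_mid, bearing_mid from where it was at the start of the episode above 0.015 m).
It also fails if it takes over 48 s, if anything falls off the work surface, if the arm or the gripper's body presses on something with over 40 N, if the wrist force passes 120 N, or if a joint passes its speed limit or range.

## Robot

A 7-joint arm with a two-finger parallel gripper is mounted at the origin on the work surface. World frame = base frame: x ahead of the robot, y to its left, z up, the work surface at z = 0. Lengths are in m, angles in rad, forces in N, time in s.
With the tool pointing down it reaches from about 0.4 to 0.85 m from the base axis. Payload 4.5 kg.
Tool frame: the origin (TCP) lies midway between the tips of the shut fingers; the grasp point (between the pads) lies 19 mm behind it; x points along the fingers, y is the direction in which the jaws open and shut, and the axes are right-handed (so a half turn about x gives the same grasp; the last joint's range is limited). The gripper opens to 88 mm and grips with 3 to 60 N. Pads are 18 mm wide; open, the fingers measure 123 mm over their backs; the gripper's body (75 mm by 187 mm) begins 45 mm behind the grasp point.
Start: joints at [-1.183, 0.689, -0.195, 1.565, 0.157, 0.902, -0.215], TCP at [0.217, 0.586, 0.239] pointing down, gripper open.
Joint ranges: [-3.01, 3.01], [-0.46, 2.08], [-1.47, 1.51], [0.13, 2.56], [-1, 4.14], [0.04, 2.09], [-2.66, 2.66]. Speed limits (rad/s): [2.57, 2.57, 3.14, 3.14, 3.14, 3.14, 3.14].

## Interface

Orientations are given as a unit quaternion [x, y, z, w].
In Python, from plant import r gives the robot as it stands.
- The arm moves only by the tool arm_command, never from a script. Its argument "plan" is a list of rows, each a list of 5 numbers: the finger opening in m, from 0 to 0.0881, then the shift along the tool's x, y, z in m, then the turn about the tool's x in rad. In form: [[grip, dx, dy, dz, roll], ...]. A call has 1 to 12 rows; each row shifts and turns the commanded pose from where the row before left it, along the tool's axes as they then stand; what a row does not reach is not made up. A row lasts 1/8 s, in which the tool goes at most 62.5 mm and 10.7 degrees, less where a joint would pass 70% of its speed; a pose out of reach is approached as far as the arm can. A call is refused whole if a number of a shift passes 0.0625 or a number of a turn 0.188, either way. A call with a gripper value outside its range is refused whole. The fingers move at their own pace and stop on an object; "force" is the grip in N (left out, the last holds). Time passes only in rows, so rows that do not move let the fingers close. It gives the time, the measured TCP pose, the force and the opening at its end, in the units of the state.
- r.get_state(): the state, without advancing time (a new reading comes with each control period).
- r.snapshot(name): name is "side" or "top" or "wrist"; returns (picture, depth): 420x560x3 uint8, red, green, blue; 420x560 float32, m along the optical axis (not along the pixel's ray), 0 where there is no reading.
- r.calibration(name): a dict with "fx", "fy", "cx", "cy" (pixels), "eye" and "orientation" of the camera in the world; the wrist camera has in their place "mount" (4x4, takes a point from camera to tool coordinates, whose origin is the TCP and whose axes are the tool frame's). Camera axes: x right, y down, z forward; pixel columns grow to the right and rows downward; lengths in m; the calibration is good to about 2 mm. A picture is of the moment at which its call begins: read the wrist's pose just before it. calibration takes no time and is no camera call.
- r.finish_job(): hands the job in, once; it reports no verdict.
The state is a dict: "clock": time; "q": joint angles; "qd": joint speeds; "joint_torque": joint torques, N m; "tool_pos": TCP position; "eef_rot": TCP orientation; "contact_force": force on the tool from outside, world axes, zero at the start; "moment": the same for the moment, N m; "opening": opening from 0.0 (shut) to 1.0 (fully open).
Only numpy, scipy, OpenCV 4.12 (cv2) and the standard library are available. Lean on these libraries where they do the work, as an engineer would, in place of code of your own. Each camera call takes 0.05 s, during which the arm holds its last target.

## Working session

There is one attempt and no reset: what is moved stays moved. The work goes in short steps, Python scripts to look and compute and a tool call to move; the robot and the scene stay as the last step left them, time stands still between calls to the robot, and variables do not carry over. Pictures are saved under pics/ and viewed, and the job is handed in when it is done.

Besides the shell and the picture viewer there is one more tool, called after "Request:" as name(argument=value, ...), one argument or row to a line, values as JSON. arm_command: Moves the arm, as the interface text tells. Its arguments: {"type":"object","properties":{"plan":{"type":"array","items":{"type":"array","items":{"type":"number"}}},"force":{"type":"number"}},"required":["plan"]}

```bash
mkdir -p pics; cat > h.py <<'E'
import numpy as np, cv2
from scipy.spatial.transform import Rotation as R
from plant import r
def snap(n,tag):
    s=r.get_state(); p,d=r.snapshot(n); cv2.imwrite(f'pics/{tag}.png',p[:,:,::-1]); np.savez(f'pics/{tag}.npz',p=p,d=d,pos=s['tool_pos'],rot=s['eef_rot']); return p,d
def cam(n,pos=None,rot=None):
    c=r.calibration(n)
    if 'mount' in c:
        T=np.eye(4);T[:3,:3]=R.from_quat(rot).as_matrix();T[:3,3]=pos;T=T@np.array(c['mount']);return c,T[:3,:3],T[:3,3]
    o=np.array(c['orientation']); M=o if o.shape==(3,3) else R.from_quat(o).as_matrix()
    return c,M,np.array(c['eye'])
def plane(n,uv,z,**k):
    c,M,e=cam(n,**k); uv=np.atleast_2d(uv).astype(float)
    d=np.c_[(uv[:,0]-c['cx'])/c['fx'],(uv[:,1]-c['cy'])/c['fy'],np.ones(len(uv))]@M.T
    return e+d*((z-e[2])/d[:,2])[:,None]
def cloud(n,d,**k):
    c,M,e=cam(n,**k); v,u=np.mgrid[:d.shape[0],:d.shape[1]]
    P=np.stack([(u-c['cx'])/c['fx']*d,(v-c['cy'])/c['fy']*d,d],-1)
    return P@M.T+e
E
python3 - <<'E'
from h import *
print(r.get_state())
for n in('side','top','wrist'): snap(n,n+'0'); print(r.calibration(n))
E
```

```text
{'clock': 0.0, 'q': array([-1.18320898,  0.68996678, -0.19451134,  1.56633705,  0.15731321,
        0.90250717, -0.21510576]), 'qd': array([-0.00114642, -0.00135648,  0.00018723,  0.00189843, -0.00175404,
       -0.00092009, -0.0007953 ]), 'joint_torque': array([-3.18226375e-04, -5.27551782e+01, -1.26686364e+00, -1.53421819e+01,
       -5.25698124e-02,  6.36281096e-03,  1.70594690e-04]), 'tool_pos': array([0.21636636, 0.58568105, 0.23792257]), 'eef_rot': array([ 0.12375973,  0.69613928, -0.12504455,  0.69601544]), 'contact_force': array([-0.25222196, -0.14977513, -0.21641661]), 'moment': array([-0.00963102,  0.05873964,  0.02813989]), 'opening': 1.003567544029039}
{'fx': 525.3558856993693, 'fy': 525.3558856993693, 'cx': 282.81560228567855, 'cy': 199.47095753160943, 'eye': array([-0.05448356, -0.60079985,  0.65359735]), 'orientation': array([ 0.81821981, -0.30457313,  0.17527849, -0.45500439])}
{'fx': 475.23958692609216, 'fy': 475.23958692609216, 'cx': 280.2163085836917, 'cy': 214.56099265314433, 'eye': array([0.34167433, 0.05897106, 1.15233929]), 'orientation': array([-0.70273616,  0.70487618, -0.06821897,  0.06824677])}
{'fx': 301.31781413510475, 'fy': 301.31781413510475, 'cx': 279.26715020845756, 'cy': 209.9513908610137, 'mount': array([[ 2.63083186e-04, -2.97358594e-01,  9.54765834e-01,
        -1.45683955e-01],
       [ 9.99998842e-01,  1.50947111e-03,  1.94572658e-04,
        -7.48377634e-04],
       [-1.49904929e-03,  9.54764677e-01,  2.97358647e-01,
        -7.60480390e-02],
       [ 0.00000000e+00,  0.00000000e+00,  0.00000000e+00,
         1.00000000e+00]])}
```

View pics/top0.png

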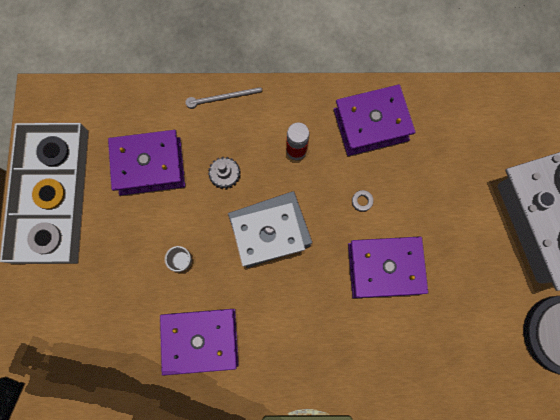

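View pics/side0.png

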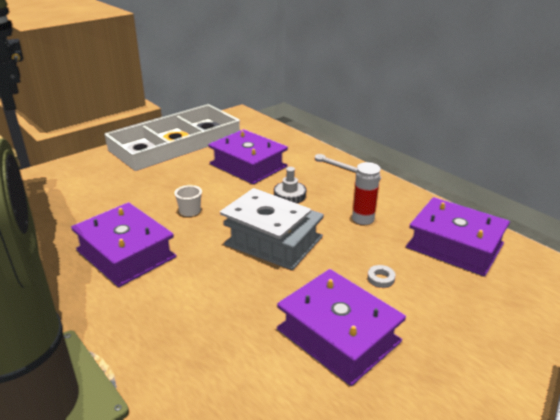

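View pics/wrist0.png

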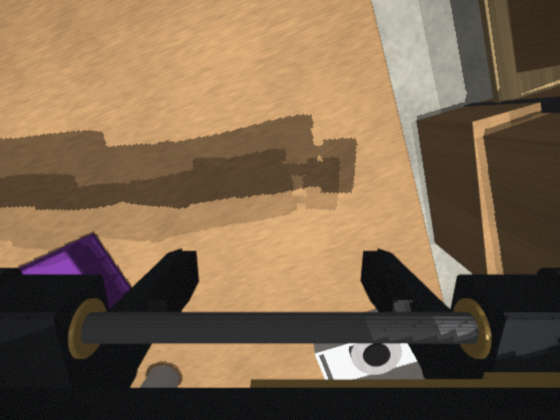

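The top view shows one grey housing with the light plate on it, at about (270,230). The four purple blocks at (145,160), (375,118), (389,267) and (198,341) have the right shape but the wrong colour, so the grey one is meant. The bystanders are the gear (224,171), can (297,141), cup (178,260) and bearing (362,201). Next I enlarge it and measure.

```bash
cat > meas.py <<'E'
from h import *
import sys
def comp(mask,at):
    n,l,s,c=cv2.connectedComponentsWithStats(mask.astype(np.uint8)); 
    return l==l[at[1],at[0]]
def crop(img,x0,y0,w,h,f,name):
    cv2.imwrite(f'pics/{name}.png',cv2.resize(img[y0:y0+h,x0:x0+w,::-1],None,fx=f,fy=f,interpolation=cv2.INTER_CUBIC))
E
python3 - <<'E'
from meas import *
a=np.load('pics/top0.npz');p,d=a['p'],a['d']
crop(p,215,180,110,100,6,'c0')
P=cloud('top',d)
print(np.median(P[235:245,245:252,2]),p[240,248], 'side edge',p[215,303],P[215,303],p[208,298],P[208,298], P[204,296],p[204,296])
print(np.round(P[200:216:2,296:312:2,2],3))
print(P[300,300])
b=np.load('pics/side0.npz');crop(b['p'],210,180,120,90,6,'c1')
E
```

```text
0.08332969112979649 [182 180 185] side edge [137  97  58] [0.56534958 0.0025472  0.00308859] [107 110 117] [0.5711468 0.0168621 0.0595704] [0.58018833 0.02156304 0.06226831] [111 113 122]
[[ 0.062  0.002  0.     0.002  0.003 -0.001  0.    -0.   ]
 [ 0.064 -0.001 -0.001  0.003  0.001  0.     0.003  0.003]
 [ 0.062  0.061  0.003  0.004  0.001  0.002 -0.     0.004]
 [ 0.062  0.061  0.002 -0.     0.002  0.001  0.001 -0.002]
 [ 0.064  0.06   0.062  0.003  0.003  0.     0.005 -0.   ]
 [ 0.062  0.062  0.065  0.001 -0.     0.003  0.001  0.002]
 [ 0.06   0.054  0.064  0.    -0.    -0.     0.001  0.005]
 [ 0.061  0.066  0.062  0.061  0.    -0.002 -0.002 -0.   ]]
[ 0.35932411  0.01200004 -0.00198521]
```

View pics/c0.png

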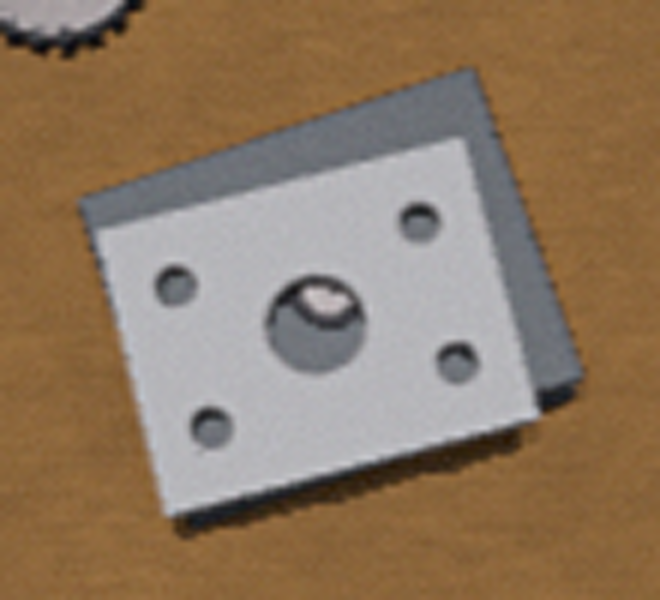

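View pics/c1.png

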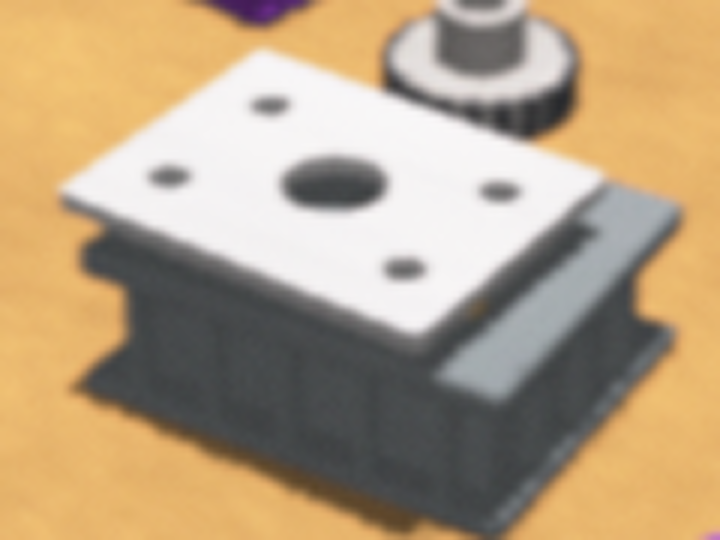

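```bash
cat >> meas.py <<'E'
def subedge(img,a,b,n=40,half=3.0,marg=0.1):
    """refine line between pixel pts a->b by max gradient across; returns pts"""
    a=np.array(a,float);b=np.array(b,float);t=(b-a)/np.linalg.norm(b-a);nn=np.array([-t[1],t[0]])
    s=np.linspace(-half,half,61);out=[]
    for f in np.linspace(marg,1-marg,n):
        q=a+f*(b-a);xy=(q+s[:,None]*nn).astype(np.float32)
        v=cv2.remap(img,xy[:,0].reshape(1,-1),xy[:,1].reshape(1,-1),cv2.INTER_CUBIC)[0]
        v=cv2.GaussianBlur(v.reshape(1,-1),(0,0),5)[0]
        g=np.abs(np.gradient(v));g[:4]=0;g[-4:]=0;k=g.argmax();w=g[max(0,k-8):k+9];ss=s[max(0,k-8):k+9]
        out.append(q+nn*(w*ss).sum()/w.sum())
    return np.array(out,np.float32)
def fit(pts):
    l=cv2.fitLine(pts,cv2.DIST_HUBER,0,0.01,0.01).ravel();return l[2:],l[:2]
def inter(l1,l2):
    A=np.c_[l1[1],-l2[1]];k=np.linalg.solve(A,l2[0]-l1[0]);return l1[0]+k[0]*l1[1]
def rot(a): return np.array([[np.cos(a),-np.sin(a)],[np.sin(a),np.cos(a)]])
E
cat > m1.py <<'E'
from meas import *
a=np.load('pics/top0.npz');p=a['p']
sat=p.max(2).astype(float)-p.min(2); g=p.mean(2).astype(np.float32)
rb=(p[:,:,2].astype(np.float32)-p[:,:,0])  # blue-red: wood vs grey
o=np.array([215,180]);f=lambda x:(np.array(x)+.5)/6-.5+o
pc=[f(x) for x in[(97,230),(463,138),(540,415),(168,517)]]
hc=[f(x) for x in[(80,200),(475,68),(582,378)]]
L=[]
for i in range(4): 
    L.append(fit(plane('top',subedge(g,pc[i],pc[(i+1)%4]),0.082)[:,:2].astype(np.float32)))
C=np.array([inter(L[i-1],L[i]) for i in range(4)])
print('plate corners',C.round(4));print('sides',np.linalg.norm(C-np.roll(C,-1,0),axis=1).round(4))
pcn=C.mean(0)
def ang(v): return (np.arctan2(v[1],v[0])+np.pi/4)%(np.pi/2)-np.pi/4
print('plate ctr',pcn,'yaw',[round(ang(l[1]),4) for l in L])
# holes
m=((g<150)).astype(np.uint8)
cs,_=cv2.findContours(m,cv2.RETR_LIST,cv2.CHAIN_APPROX_NONE)
for c in cs:
    A=cv2.contourArea(c);u,v=c.reshape(-1,2).mean(0)
    if 10<A<400 and 230<u<306 and 195<v<265: print('hole',A,(u,v),plane('top',(u,v),.08)[0,:2].round(4))
# housing
H=[fit(plane('top',subedge(rb,hc[0],hc[1]),0.06)[:,:2].astype(np.float32)),fit(plane('top',subedge(rb,hc[1],hc[2],marg=.08),0.06)[:,:2].astype(np.float32))]
print('housing yaw',[round(ang(l[1]),4) for l in H]); k=inter(*H)
print('corner',k); 
for y in [ang(H[0][1]),ang(H[1][1]),(ang(H[0][1])*165+ang(H[1][1])*132)/297]: print('hctr',k-rot(y)@[.066,-.0825],y)
print('hc1,hc0',plane('top',hc,0.06)[:,:2],np.linalg.norm(np.diff(plane('top',hc,.06),axis=0),axis=1))
E
python3 m1.py
```

```text
plate corners [[0.5433 0.1729]
 [0.58   0.0324]
 [0.4712 0.0038]
 [0.4343 0.1446]]
sides [0.1452 0.1125 0.1456 0.1126]
plate ctr [0.5072009  0.08844613] yaw [np.float32(0.2553), np.float32(0.2572), np.float32(0.2559), np.float32(0.2538)]
hole 32.5 (np.float64(249.78947368421052), np.float64(250.78947368421052)) [0.4681 0.1279]
hole 32.5 (np.float64(290.7368421052632), np.float64(239.8421052631579)) [0.4929 0.0349]
hole 29.0 (np.float64(269.0), np.float64(229.33333333333334)) [0.5172 0.0844]
hole 201.0 (np.float64(267.04347826086956), np.float64(233.47826086956522)) [0.5077 0.0889]
hole 31.0 (np.float64(243.66666666666666), np.float64(227.0)) [0.5228 0.1424]
hole 31.0 (np.float64(284.45), np.float64(216.55)) [0.5469 0.049 ]
housing yaw [np.float32(0.3312), np.float32(0.3298)]
corner [0.613871   0.02730793]
hctr [0.52462983 0.08386115] 0.33121544
hctr [0.52470901 0.0839859 ] 0.329817
hctr [0.524665   0.08391661] 0.33059388
hc1,hc0 [[ 0.55978836  0.18125674]
 [ 0.612369    0.02650934]
 [ 0.48914906 -0.0137367 ]] [0.16343647 0.12962599]
```

Measured sides are 145.4 × 112.5 mm against 145 × 112 given, so the fit is sound. Plate offset in the housing frame is about (-15, +10) mm with yaw -0.075. I'll push toward -y first, with both fingers parallel to housing x, then toward +x with both fingers along housing y. Next I check the bystanders and the tool's yaw.

```bash
cat > goal.py <<'E'
from h import *
HC=np.array([.5247,.0839]);HY=.3305
def rot(a): return np.array([[np.cos(a),-np.sin(a)],[np.sin(a),np.cos(a)]])
def tool():
    s=r.get_state();M=R.from_quat(s['eef_rot']).as_matrix();return s,np.array(s['tool_pos']),M
def show():
    s,p,M=tool();ph=rot(-HY)@(p[:2]-HC)
    print('t',round(s['clock'],2),'tcp',p.round(4),'in housing mm',(ph*1e3).round(1),'yaw of y/z axis',np.arctan2(M[1,1],M[0,1]).round(3),np.arctan2(M[1,2],M[0,2]).round(3),'tilt',M[2,0].round(4),'F',s['contact_force'].round(1),'q7',s['q'][6].round(3),'open',round(s['opening'],3))
def delta(hx,hy,z):
    s,p,M=tool();w=HC+rot(HY)@(np.array([hx,hy])/1e3);d=np.array([*w,z])-p
    print('target',w.round(4),'tool-frame shift mm',(M.T@d*1e3).round(1))
E
python3 - <<'E'
from goal import *
show()
for n,uv,z in[('can',(298,131),.13),('gear',(222,168),.075),('cup',(178,258),.05),('bearing',(362,201),.015)]:
    w=plane('top',uv,z)[0];print(n,w.round(3),'housing mm',(rot(-HY)@(w[:2]-HC)*1e3).round(0))
delta(-15,100,.15)
E
```

```text
t 0.15 tcp [0.2164 0.5858 0.2381] in housing mm [-128.7  574.8] yaw of y/z axis 1.217 -0.354 tilt -1.0 F [-1.3  0.   0.2] q7 -0.215 open 0.997
can [0.735 0.018 0.13 ] housing mm [ 177. -131.]
gear [0.665 0.195 0.075] housing mm [169.  60.]
cup [0.455 0.296 0.05 ] housing mm [  3. 223.]
bearing [ 0.598 -0.142  0.015] housing mm [  -4. -237.]
target [0.4781 0.1736] tool-frame shift mm [  88.5 -295.9  388.2]
```

Request:
arm_command(
  plan=[
    [0.06, 0, -0.03, 0.039, 0],
    [0.06, 0, -0.03, 0.039, 0],
    [0.06, 0, -0.03, 0.039, 0],
    [0.06, 0, -0.03, 0.039, 0],
    [0.06, 0, -0.03, 0.039, 0],
    [0.06, 0, -0.03, 0.039, 0],
    [0.06, 0, -0.03, 0.039, 0],
    [0.06, 0, -0.03, 0.039, 0],
    [0.06, 0, -0.03, 0.039, 0],
    [0.06, 0, -0.026, 0.037, 0],
  ],
)

```text
clock: 1.4
tool_pos: [0.4786, 0.1724, 0.2386]
eef_rot: [0.125, 0.696, -0.125, 0.696]
contact_force: [-0.5, -0.3, -1.1]
opening: 0.683
```

Request:
arm_command(
  plan=[
    [0.06, 0, 0, 0, 0.148],
    [0.06, 0, 0, 0, 0.148],
    [0.06, 0, 0, 0, 0.148],
    [0.06, 0, 0, 0, 0.148],
    [0.06, 0, 0, 0, 0.148],
    [0.06, 0, 0, 0, 0.148],
    [0.06, 0, 0, 0, 0],
  ],
)

```text
clock: 2.28
tool_pos: [0.4778, 0.1743, 0.2386]
eef_rot: [0.411, 0.575, -0.411, 0.576]
contact_force: [0.4, -0.8, -0.7]
opening: 0.679
```

```bash
python3 - <<'E'
from goal import *
show();delta(-15,105,.066)
E
```

```text
t 2.27 tcp [0.4778 0.1743 0.2386] in housing mm [-15.  100.7] yaw of y/z axis 0.331 -1.24 tilt -1.0 F [ 0.4 -0.8 -0.7] q7 -0.101 open 0.679
target [0.4764 0.1783] tool-frame shift mm [ 1.726e+02  1.000e-01 -4.300e+00]
```

Request:
arm_command(
  plan=[
    [0.06, 0.035, 0, -0.0043, 0],
    [0.06, 0.04, 0, 0, 0],
    [0.06, 0.04, 0, 0, 0],
    [0.06, 0.035, 0, 0, 0],
    [0.06, 0.0225, 0, 0, 0],
    [0.06, 0, 0, 0, 0],
  ],
)

```text
clock: 3.02
tool_pos: [0.4755, 0.178, 0.0649]
eef_rot: [0.41, 0.576, -0.412, 0.575]
contact_force: [-0.5, 0.3, 0.6]
opening: 0.681
```

```bash
python3 - <<'E'
from goal import *
from meas import crop
show();delta(-15,92,.066)
p,d=snap('side','s1');crop(p,180,120,180,150,4,'s1c')
p,d=snap('top','t1');crop(p,190,170,150,112,5,'t1c')
E
```

```text
t 3.02 tcp [0.4755 0.178  0.0649] in housing mm [-16. 105.] yaw of y/z axis 0.331 -1.239 tilt -1.0 F [-0.5  0.3  0.6] q7 -0.115 open 0.681
target [0.4807 0.1661] tool-frame shift mm [-1.2  1.  13. ]
```

View pics/s1c.png

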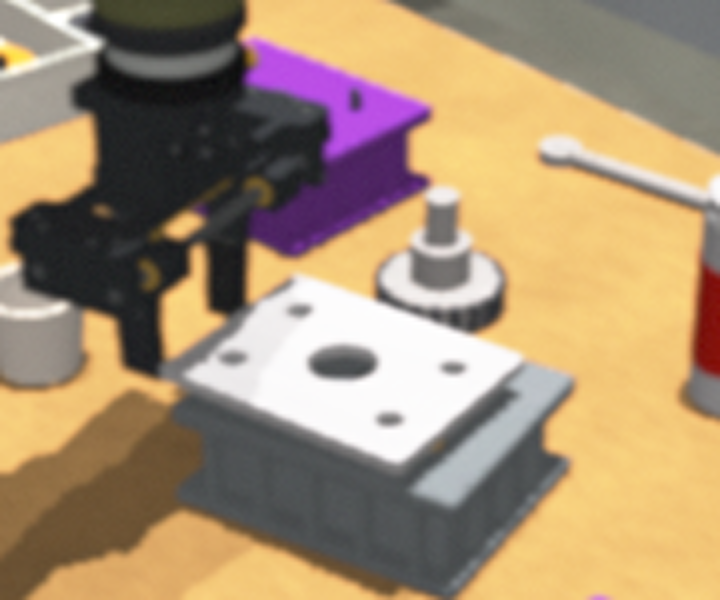

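View pics/t1c.png

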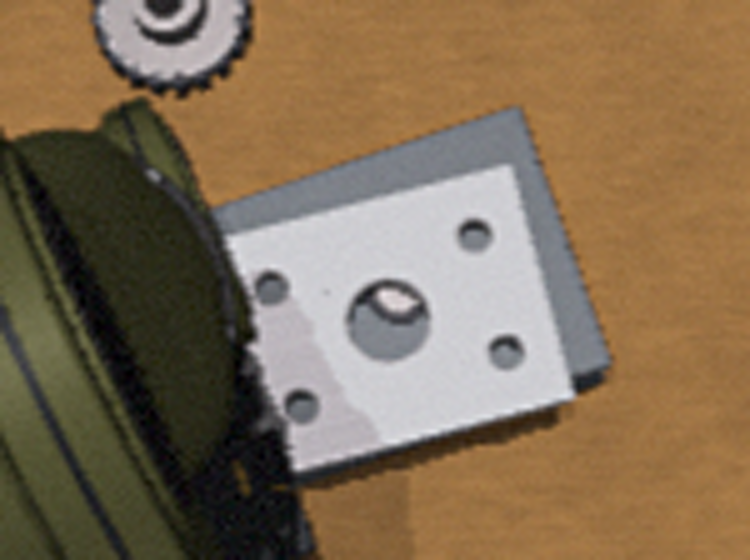

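The fingers are down beside the plate's +y edge at crop (140–230,300–370) in the side view, level with the plate and clear of the cup. I push slowly toward -y.

Request:
arm_command(
  plan=[
    [0.06, 0, 0.001, 0.004, 0],
    [0.06, 0, 0, 0.004, 0],
    [0.06, 0, 0, 0.003, 0],
    [0.06, 0, 0, 0.003, 0],
    [0.06, 0, 0, 0.003, 0],
    [0.06, 0, 0, 0.003, 0],
  ],
)

```text
clock: 3.88
tool_pos: [0.4838, 0.1596, 0.0662]
eef_rot: [0.411, 0.575, -0.411, 0.575]
contact_force: [-1.9, 2.0, 1.3]
opening: 0.683
```

```bash
cat > look.py <<'E'
from goal import *
from meas import crop
import sys
n=sys.argv[1];show()
p,d=snap('side','s'+n);q,d=snap('top','t'+n)
a=cv2.resize(p[150:270,200:340],None,fx=4,fy=4,interpolation=2)[:,:400]
cv2.imwrite(f'pics/m{n}.png',np.hstack([cv2.resize(p[165:275,205:335],(390,330),interpolation=2),cv2.resize(q[175:285,205:335],(390,330),interpolation=2)])[:,:,::-1])
E
python3 look.py 2
```

```text
t 3.88 tcp [0.4838 0.1596 0.0662] in housing mm [-14.2  84.9] yaw of y/z axis 0.329 -1.242 tilt -1.0 F [-1.9  2.   1.3] q7 -0.091 open 0.683
```

View pics/m2.png

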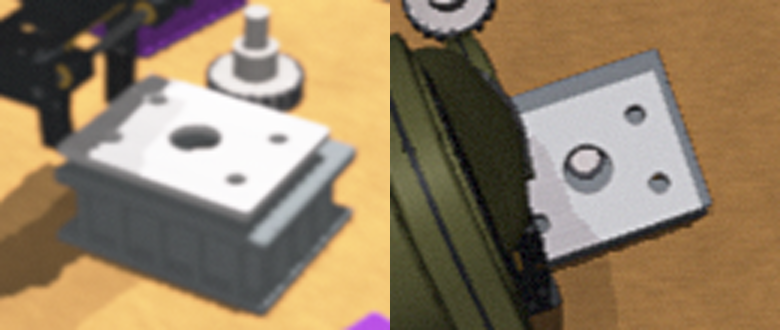

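```bash
python3 - <<'E'
from meas import *
a=np.load('pics/t2.npz');crop(a['p'],245,185,80,75,8,'t2c')
E
```

```text
(no output)
```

View pics/t2c.png

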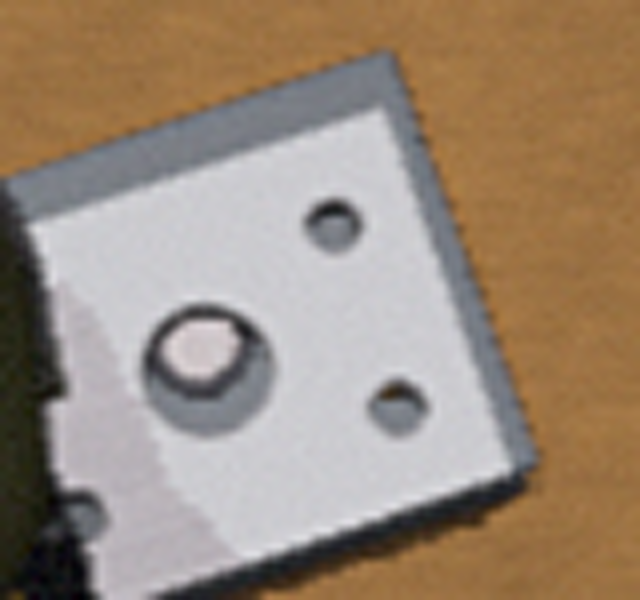

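```bash
cat > mp.py <<'E'
from meas import *
from goal import HC,HY
def ang(v): return (np.arctan2(v[1],v[0])+np.pi/4)%(np.pi/2)-np.pi/4
def plate(tag,o,k,tl,tr,br,z=.082):
    """+x edge partial tl-tr and -y edge tr-br, in crop pixels"""
    p=np.load(f'pics/{tag}.npz')['p'];g=p.mean(2).astype(np.float32)
    f=lambda x:(np.array(x)+.5)/k-.5+np.array(o)
    A=[fit(plane('top',subedge(g,f(a),f(b),half=2),z)[:,:2].astype(np.float32)) for a,b in((tl,tr),(tr,br))]
    y=[ang(l[1]) for l in A];c=inter(*A);yaw=(y[0]+y[1])/2
    ctr=c-rot(yaw)@[.056,-.0725]
    print('yaws rel',np.round(np.array(y)-HY,4),'plate offset mm in housing',(rot(-HY)@(ctr-HC)*1e3).round(1))
E
python3 - <<'E'
from mp import *
plate('t0',(215,180),6,(97,230),(463,138),(540,415))
plate('t2',(245,185),8,(50,216),(388,105),(513,468))
E
```

```text
Traceback (most recent call last):
  File "mp.py", line 6, in plate
    p=np.load(f'pics/{tag}.npz')['p'];g=p.mean(2).astype(np.float32)
      ~~~~~~~^^^^^^^^^^^^^^^^^^^
FileNotFoundError: [Errno 2] No such file or directory: 'pics/t0.npz'
```

```bash
python3 - <<'E'
from mp import *
plate('top0',(215,180),6,(97,230),(463,138),(540,415))
plate('t2',(245,185),8,(50,216),(388,105),(513,468))
E
```

```text
yaws rel [-0.0749 -0.0743] plate offset mm in housing [-14.8   9.7]
yaws rel [-0.0053 -0.0047] plate offset mm in housing [-11.    0.8]
```

Request:
arm_command(
  plan=[
    [0.06, 0, 0, 0.0008, 0],
    [0.06, 0, 0, 0, 0],
    [0.06, 0, 0, -0.01, 0],
    [0.06, 0, 0, -0.01, 0],
    [0.06, -0.035, 0, 0, 0],
    [0.06, -0.04, 0, 0, 0],
  ],
)

```text
clock: 4.72
tool_pos: [0.477, 0.1787, 0.1416]
eef_rot: [0.411, 0.576, -0.411, 0.575]
contact_force: [0.5, -0.8, -0.1]
opening: 0.679
```

Request:
arm_command(
  plan=[
    [0.06, 0, 0, 0, -0.157],
    [0.06, 0, 0, 0, -0.157],
    [0.06, 0, 0, 0, -0.157],
    [0.06, 0, 0, 0, -0.157],
    [0.06, 0, 0, 0, -0.157],
    [0.06, 0, 0, 0, -0.157],
    [0.06, 0, 0, 0, -0.157],
    [0.06, 0, 0, 0, -0.157],
    [0.06, 0, 0, 0, -0.157],
    [0.06, 0, 0, 0, -0.157],
    [0.06, 0, 0, 0, 0],
  ],
)

```text
clock: 6.1
tool_pos: [0.4776, 0.1784, 0.1412]
eef_rot: [-0.115, 0.698, 0.115, 0.698]
contact_force: [-0.3, -0.0, -0.4]
opening: 0.679
```

```bash
python3 - <<'E'
from goal import *
show();delta(-92,0,.14);delta(-92,0,.066)
E
```

```text
t 6.1 tcp [0.4776 0.1784 0.1412] in housing mm [-13.9 104.7] yaw of y/z axis 1.898 0.327 tilt -1.0 F [-0.3 -0.  -0.4] q7 0.901 open 0.679
target [0.4377 0.054 ] tool-frame shift mm [   1.1 -104.9  -77.7]
target [0.4377 0.054 ] tool-frame shift mm [  75.1 -105.   -77.7]
```

Request:
arm_command(
  plan=[
    [0.06, 0, -0.02, -0.026, 0],
    [0.06, 0, -0.03, -0.026, 0],
    [0.06, 0, -0.03, -0.0257, 0],
    [0.06, 0, -0.025, 0, 0],
    [0.06, 0.03, 0, 0, 0],
    [0.06, 0.03, 0, 0, 0],
    [0.06, 0.015, 0, 0, -0.003],
    [0.06, 0, 0, 0, 0],
  ],
)

```text
clock: 7.1
tool_pos: [0.4377, 0.0538, 0.0655]
eef_rot: [-0.116, 0.698, 0.116, 0.697]
contact_force: [0.9, -0.2, 0.7]
opening: 0.684
```

```bash
python3 look.py 3
```

```text
t 7.1 tcp [0.4377 0.0538 0.0655] in housing mm [-92.1  -0.3] yaw of y/z axis 1.901 0.33 tilt -1.0 F [ 0.9 -0.2  0.7] q7 0.869 open 0.684
```

View pics/m3.png

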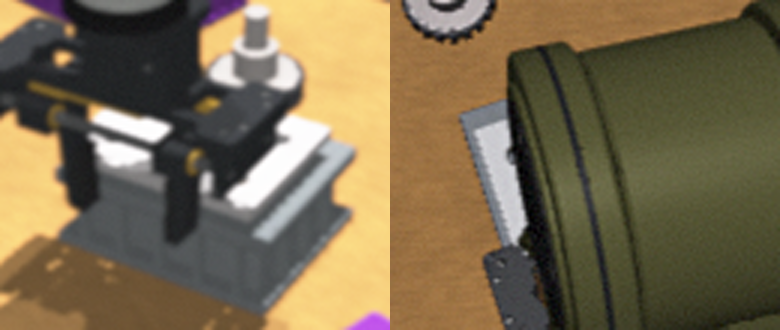

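The fingers are down beside the -x edge, and the plate is still aligned. I push toward +x.

Request:
arm_command(
  plan=[
    [0.06, 0.002, 0, 0.006, 0],
    [0.06, 0, 0, 0.004, 0],
    [0.06, 0, 0, 0.003, 0],
    [0.06, 0, 0, 0.002, 0],
    [0.06, 0, 0, 0.002, 0],
    [0.06, 0, 0, 0.0015, 0],
    [0.06, 0, 0, 0.0015, 0],
  ],
)

```text
clock: 8.07
tool_pos: [0.4563, 0.0595, 0.0642]
eef_rot: [-0.117, 0.698, 0.116, 0.697]
contact_force: [-2.4, -0.8, 2.6]
opening: 0.68
```

```bash
python3 look.py 4
```

```text
t 8.07 tcp [0.4563 0.0595 0.0642] in housing mm [-72.6  -0.9] yaw of y/z axis 1.902 0.331 tilt -1.0 F [-2.4 -0.8  2.6] q7 0.892 open 0.68
```

View pics/m4.png

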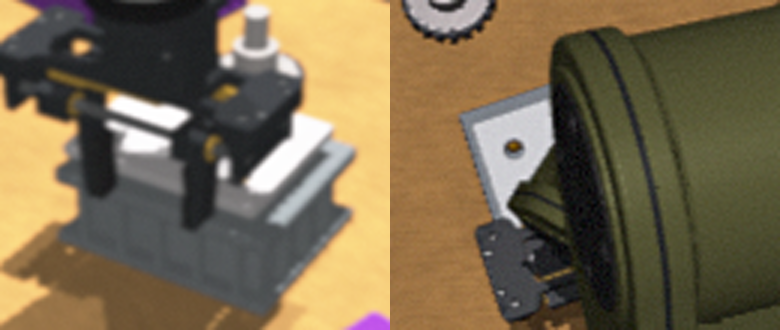

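Still on the tips, 5 mm short; the brass pin now shows inside its hole at (513,148). I continue.

Request:
arm_command(
  plan=[
    [0.06, 0, 0, 0.001, 0],
    [0.06, 0, 0, 0.001, 0],
    [0.06, 0, 0, 0.001, 0],
    [0.06, 0, 0, 0, 0],
  ],
)

```text
clock: 8.68
tool_pos: [0.4607, 0.0615, 0.0643]
eef_rot: [-0.116, 0.697, 0.117, 0.698]
contact_force: [-0.4, 0.5, 0.2]
opening: 0.68
```

```bash
python3 look.py 5
```

```text
t 8.68 tcp [0.4607 0.0615 0.0643] in housing mm [-67.8  -0.5] yaw of y/z axis 1.902 0.331 tilt -1.0 F [-0.4  0.5  0.2] q7 0.896 open 0.68
```

View pics/m5.png

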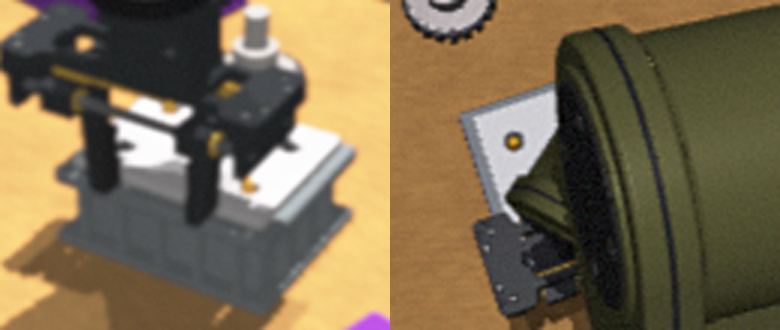

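The plate has dropped: the pins stand through their holes, with brass visible at (248,187) and (168,107). I back off, lift clear and check.

Request:
arm_command(
  plan=[
    [0.06, 0, 0, -0.008, 0],
    [0.06, 0, 0, -0.015, 0],
    [0.06, -0.02, 0, -0.03, 0],
    [0.06, -0.04, 0, -0.03, 0],
    [0.06, -0.06, 0.03, 0, 0],
    [0.06, -0.06, 0.06, 0, 0],
    [0.06, 0, 0.06, 0, 0],
    [0.06, 0, 0.06, 0, 0],
    [0.06, 0, 0.06, 0, 0],
    [0.06, 0, 0.06, 0, 0],
    [0.06, 0, 0, 0, 0],
  ],
)

```text
clock: 10.15
tool_pos: [0.2772, 0.3341, 0.2246]
eef_rot: [-0.118, 0.697, 0.121, 0.697]
contact_force: [-0.3, -0.6, -0.2]
opening: 0.676
```

```bash
python3 - <<'E'
from goal import *
from meas import crop
show()
p,d=snap('top','t6');crop(p,215,180,110,100,6,'t6c')
q,e=snap('side','s6');crop(q,160,140,260,160,3,'s6c')
P=cloud('top',d);m=(p.min(2)>150);m[:195]=0;m[265:]=0;m[:,:228]=0;m[:,312:]=0
m=cv2.erode(m.astype(np.uint8),np.ones((3,3)))>0
X=P[m];X=X[abs(X[:,2]-.07)<.02];A=np.c_[X[:,:2]-X[:,:2].mean(0),np.ones(len(X))]
print('plane fit slopes, top z',np.linalg.lstsq(A,X[:,2],rcond=None)[0],len(X))
E
```

```text
t 10.15 tcp [0.2772 0.3341 0.2246] in housing mm [-153.  317.] yaw of y/z axis 1.911 0.34 tilt -1.0 F [-0.3 -0.6 -0.2] q7 0.421 open 0.676
plane fit slopes, top z [-0.00125684 -0.00037493  0.06938132] 2152
```

View pics/t6c.png

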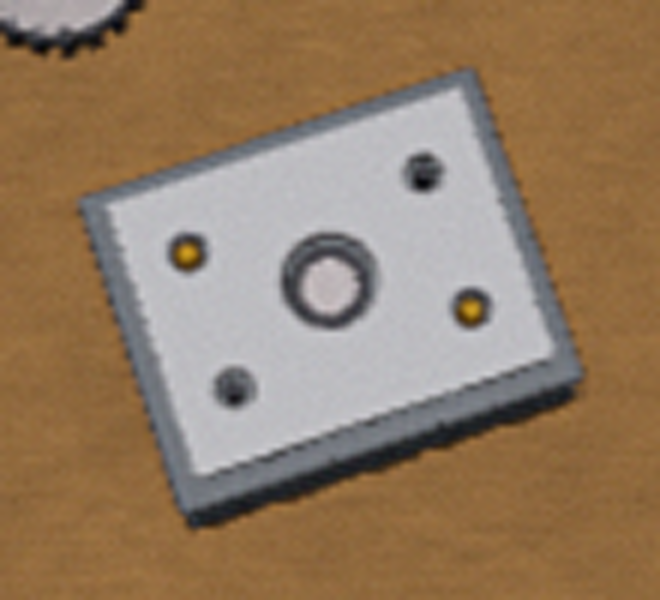

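View pics/s6c.png

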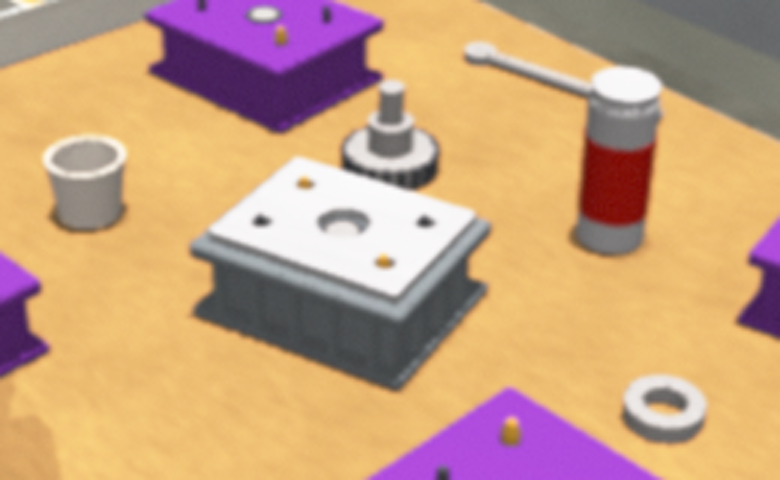

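The plate lies flat, with brass pins in their holes at top-crop (187,252) and (470,308) and studs in the other two. Depth puts its top at 69.4 mm. The same reading was about 1.3 mm high before the push, so this agrees with 68 mm. Slope is about 0.001.

```bash
python3 -c "
from meas import *
from mp import plate
plate('t6',(215,180),6,(108,207),(464,87),(552,352),z=.068)
print(r.finish_job())"
```

```text
yaws rel [-0.0039 -0.0052] plate offset mm in housing [ 1.8 -1.1]
the job is handed in; nothing more can be done
None
```

The plate has dropped over both brass pins and lies flat on the housing, and the job is handed in. I pushed it about 10 mm toward housing -y with both fingertips, which also squared it up. I then pushed it about 15 mm toward +x until it fell, and backed the arm away with no contact. It took about 10 s of the 48 s.

- **Height and level:** the plate's top measured 69.4 mm, about 68 mm once the camera's earlier +1.3 mm reading is taken off. That matches a seated plate. The slope is about 0.001 rad.
- **Pins:** all four pins show inside their holes in both the top and side views.
- **Bystanders:** the gear, can, cup and bearing look unmoved, and the forces I read stayed at a few newtons. I did not measure the bystanders' positions again.
- **A check that disagrees slightly:** the last edge fit puts the plate's centre at (+1.8, -1.1) mm with -0.005 rad of yaw. The x value is a little over the 1.5 mm play. The camera is only good to about 2 mm and the brass pins show in their holes, so I take this as measurement error. It is also within the 3.5 mm limit.

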